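# Push the embossing die out of its block and rack it

### The job

The brass embossing die sits flush in its steel block, held by spring catches, and can only be pushed out from underneath. Hold the block over the push-out stand so that the stand's pin goes up the hole in the block's underside, and press the block down gently, by feel, until the catches let go and the die stands up out of the block far enough to be gripped, but not so far that it falls out. Put the block back down on the worktop, and seat the die gently, face up, fully home in the empty socket of the wooden rack; never let the die fall over, and leave the tongs, stamp and gift box where they are.

Things in the scene. Friction and masses are not known exactly. Their poses are not given: they have to be found in the camera images.
- die_block: steel die block, 60 (x) x 56 (y) x 38 mm high, 0.7 kg, loose on the worktop; grip it by its plain y faces. Origin at the centre of its underside, z up. A round recess in its top, 31 mm wide and 24 mm deep on the block's axis, holds the die. Two sprung balls, one on each x side of the recess, 21 mm above the underside, catch a groove round the die's foot
- block_hole (a point): mouth of the block's access hole in the middle of its underside (the block's origin): an 11.6 mm round hole on the axis through the recess's 14 mm thick floor, to the underside of the die
- die: brass die, round, 30 mm across, 24 mm high, 0.12 kg, flower relief on its face. Origin at the centre of its foot, z up. At the start fully down in the recess, origin 14 mm over the block's underside, face flush with the block's top: it cannot be pinched
- die_face (a point): centre of the die's face, 24 mm above its foot. It takes some 10 to 14 N from below (more than the block weighs) to start the die; the resistance fades over the first 4 mm and is gone past 7 mm. Then the catches slip under its foot and hold it about 9 to 10 mm proud when the pin is withdrawn; it then lifts out freely. Pushed up 24 mm it is out and falls over
- stand: push-out stand, fixed: dark steel foot 56 (x) x 84 (y) x 12 mm with a slot along its y. Origin at the slot's middle, worktop height. An upright pin, 9 mm across, flat tip, is clamped in the slot by a nut (up to 19 mm above the worktop). Where it was clamped is not measured: its axis is within 13 mm of the origin along the stand's +y or -y, its tip 48 to 56 mm above the worktop. It does not give
- rack: wooden rack, fixed: 52 (x) x 136 (y) x 24 mm high on a foot board 62 x 148 mm, three round sockets in a row along its y, 43 mm apart, 32 mm wide, 14 mm deep. The middle and the -y socket hold other brass dies, 10 mm proud; the +y socket is empty. Origin at the centre of its underside
- rack_socket (a point): centre of the floor of the rack's empty socket, 10 mm above the worktop, 14 mm below the rack's top; the die's origin lies here when it is home
- tongs: bystander: steel tongs lying flat, 188 mm long, 41 mm wide; origin at their middle
- stamp: bystander: hand stamp with a turned handle, 26 x 40 x 59 mm; origin at its underside
- gift_box: bystander: small ribboned gift box, 91 x 61 x 48 mm; origin at its underside
Mind the look-alikes: they are no part of the job. Leave any green look-alike of the die_block alone.

How it is judged (in metres and radians):
On the way:
1. the stand's pin, inside the block's hole, is pushing the die up out of the block (die risen at least 2.5 mm, and in contact with the pin) (z of die in the frame of die_block between 0.0165 and 0.036 m and contact force between stand and die above 0.3 N), for 0.02 s.
At the end, for the whole second after the job is handed in: the die stands face up (within 0.08 rad) in the rack's empty socket, its foot within 2 mm of the socket's floor and 2.5 mm of its centre; the block stands upright on the worktop (underside within 3 mm of it, within 0.05 rad); both are at rest (horizontal distance between die and rack_socket below 0.0025 m and z of die in the frame of rack_socket between -0.002 and 0.002 m and angle between die's own z axis and vertical below 0.08 rad and linear speed of each of die, die_block below 0.01 m/s and height (world z) of die_block between -0.003 and 0.003 m and angle between die_block's own z axis and vertical below 0.05 rad); the robot touches nothing.
It fails at once if the die falls over (tips more than 0.5 rad) (angle between die's own z axis and vertical above 0.5 rad).
It fails at once if the block is pressed on the stand itself (pin tip beside the hole, nut or foot) with more than 30 N (contact force between stand and die_block above 30 N).
It fails at once if the die is pushed by the stand with more than 30 N (contact force between stand and die above 30 N).
It fails at once if the die is pressed on the rack with more than 30 N (contact force between die and rack above 30 N).
It fails at once if the tongs, the stamp or the gift box is moved more than 15 mm (distance of any of tongs, stamp, gift_box from where it was at the start of the episode above 0.015 m).
It also fails if it takes over 72 s, if anything falls off the work surface, if the arm or the gripper's body presses on something with over 40 N, if the wrist force passes 120 N, or if a joint passes its speed limit or range.

### The arm

A 6-joint arm with a two-finger parallel gripper is mounted at the origin on a cart in front of the work surface, level with it; the furniture and walls round the work are solid. World frame = base frame: x ahead of the robot, y to its left, z up, the work surface at z = 0. Lengths are in mm, angles in rad, forces in N, time in s.
With the tool pointing down it reaches from about 300 to 875 mm from the base axis. Payload 4.2 kg.
Tool frame: the origin (TCP) lies on the centre line of the jaws, within the pads' length; the fingertips stand 22 mm ahead of it and the grasp point (between the pads) lies 3 mm ahead of it; z points along the fingers, y is the line along which they close (so a half turn about z gives the same grasp; the last joint's range is limited). The gripper opens to 85 mm and grips with 20 to 120 N. Pads are 22 mm wide; open, the fingers measure 114 mm over their backs; the gripper's body (76 mm by 85 mm) begins 54 mm behind the grasp point. The pads swing forward as they close: fully open they stand 13 mm farther back than shut.
Start: joints at [1.292, 0.32, 1.565, -0, 1.257, -0.02], TCP at [147.155, 555.864, 253.338] pointing down, gripper open.
Joint ranges: [-3.11, 3.11], [-0.84, 2.01], [0.21, 2.61], [-1.34, 4.49], [0.05, 2.63], [-2.56, 2.56]. Speed limits (rad/s): [2.57, 2.57, 3.14, 3.14, 3.14, 3.14].

### API

Orientations are given as a rotation vector (axis times angle).
In Python, from plant import env gives the robot as it stands. The module is installed in compiled form; this text tells all that it offers.
- The arm moves only by the shell command python3 -m creep [OPENING] [FORCE], which reads ROWS from standard input. ROWS is a JSON list of rows, 1 to 10 of them, each of 6 numbers: dx, dy, dz in mm, then a rotation vector rx, ry, rz in rad; each row is the pose to reach, as a shift and turn from the pose commanded when the command began, along the tool's axes at that moment; what a row does not reach only later rows make up. A row lasts 1/12 s, in which the tool goes at most 41.7 mm and 0.125 rad, less where a joint would pass 70% of its speed; a pose out of reach is approached as far as the arm can. OPENING is the opening from 0.0 (shut) to 1.0 (fully open), set as the command begins (- or left out keeps the last). The fingers move at their own pace and stop on an object; FORCE is the grip in N (left out, the last holds). Time passes only in rows, so rows that do not move let the fingers close. It prints the time, the measured TCP pose, the force, the opening and the grip force at its end. Input that does not fit is refused with a message, and nothing moves.
- env.read_state(): the state, without advancing time (a new reading comes with each control period).
- env.snapshot(name): name is "scene" or "top"; returns (picture, depth): 384x512x3 uint8, blue, green, red; 384x512 float32, mm along the optical axis (not along the pixel's ray), 0 where there is no reading.
- env.camera_info(name): a dict with "intrinsics" (3x3 intrinsics, pixels), "R" (3x3) and "t" (3): a world point X has camera coordinates R X + t. Camera axes: x right, y down, z forward; pixel columns grow to the right and rows downward; lengths in mm; the calibration is good to about 2 mm. A picture is of the moment at which its call begins. camera_info takes no time and is no camera call.
- env.hand_in(): hands the job in; it is judged then, once.
The state is a dict: "clock": time; "joint_positions": joint angles; "joint_velocities": joint speeds; "joint_torque": joint torques, N m; "tcp_pos": TCP position; "eef_rot": TCP orientation; "ft_force": force on the tool from outside, world axes, zero at the start; "torque": the same for the moment, N m; "gripper_width": opening from 0.0 (shut) to 1.0 (fully open); "grip_force": force on a finger pad.
Only numpy, scipy, OpenCV 4.12 (cv2) and the standard library are available. Lean on these libraries where they do the work, as an engineer would, in place of code of your own. Each camera call takes 0.05 s, during which the arm holds its last target. There are 200 camera calls.

## Working session

There is one attempt and no reset: what is moved stays moved. The work goes in short steps, Python scripts to look and compute and a shell command to move; the robot and the scene stay as the last step left them, time stands still between calls to the robot, and variables do not carry over. Pictures are saved under pics/ and viewed, at most 10 in all, crops included, and the job is handed in when it is done.

```bash
mkdir -p pics
cat > h.py <<'E'
import numpy as np,cv2
from plant import env
from scipy.spatial.transform import Rotation as Ro
def snap(n):
    p,d=env.snapshot(n);i=env.camera_info(n)
    return p,d,np.array(i["intrinsics"]),np.array(i["R"]),np.array(i["t"])
def cloud(d,K,R,t):
    v,u=np.mgrid[:d.shape[0],:d.shape[1]]
    c=np.stack([(u-K[0,2])*d/K[0,0],(v-K[1,2])*d/K[1,1],d],-1)
    return (c-t)@R   # world
E
python3 - <<'E'
from h import *
ims=[]
for n in("scene","top"):
    p,d,K,R,t=snap(n);np.savez(n+"0.npz",p=p,d=d,K=K,R=R,t=t)
    cv2.imwrite(f"pics/{n}0.png",p)
    print(n,K.round(1).tolist(),(-R.T@t).round(),R.round(3).tolist())
s=env.read_state();print(s)
E
```

```text
scene [[374.6, 0.0, 255.0], [0.0, 374.6, 187.7], [0.0, 0.0, 1.0]] [-101. -323.  858.] [[0.48, -0.877, -0.013], [-0.638, -0.34, -0.691], [0.602, 0.34, -0.723]]
top [[356.8, 0.0, 257.8], [0.0, 356.8, 191.1], [0.0, 0.0, 1.0]] [ 431.   40. 1124.] [[-0.021, -1.0, -0.022], [-0.996, 0.022, -0.086], [0.086, 0.02, -0.996]]
{'clock': 0.1, 'joint_positions': array([ 1.29200057e+00,  3.20238017e-01,  1.56555177e+00,  7.11291895e-06,
        1.25738726e+00, -2.00126854e-02]), 'joint_velocities': array([-0.00091668, -0.00049725, -0.00247067,  0.00051321,  0.00086522,
       -0.00186242]), 'joint_torque': array([-7.26397830e-04, -4.16414344e+01, -2.34707737e+01, -1.28282272e-04,
        4.94648586e-03, -3.25943620e-05]), 'tcp_pos': array([147.04354864, 555.48290883, 252.56257001]), 'eef_rot': array([-4.05334177e-01, -3.11508889e+00,  2.45926374e-03]), 'ft_force': array([ 0.53333048, -0.82000387, -0.44192414]), 'torque': array([-0.04201416, -0.01498122,  0.02707673]), 'grip_force': 0.0, 'gripper_width': 1.0019272957027325}
```

View pics/scene0.png

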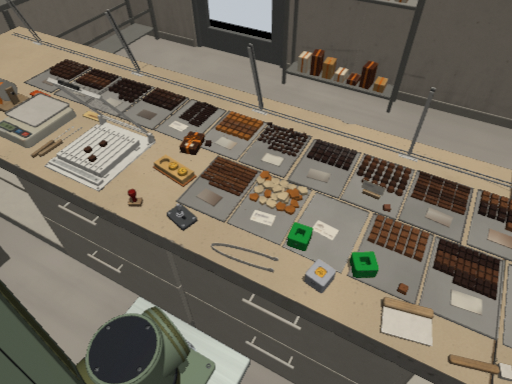

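View pics/top0.png

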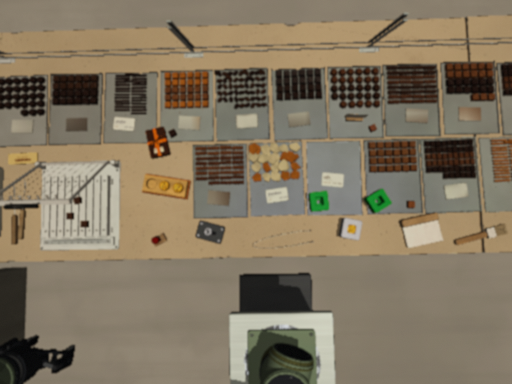

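The scene view shows the steel block with its brass flower at scene (320,275), top (350,229). It could be confused with:
- the green blocks at top (319,202) and (377,201), scene (300,236) and (364,264)
- the brass dies already in the rack, near top (165,186)

The choice is the grey block. The stand is at top (210,232), the rack at (165,186), the tongs at (283,240), the stamp at (158,239) and the gift box at (158,142).

Run:
```python
from h import *
T=np.load("top0.npz");S=np.load("scene0.npz")
def crop(Z,c,r=24,s=8):
    u,v=c;return cv2.resize(Z["p"][v-r:v+r,u-r-8:u+r+8],None,fx=4,fy=4,interpolation=cv2.INTER_CUBIC)
A=np.vstack([np.hstack([crop(T,c) for c in((350,229),(210,232),(166,186))]),np.hstack([crop(S,c) for c in((320,275),(181,217),(176,170))])])
cv2.imwrite("pics/crops.png",A[:, :800]);print(A.shape)
Wt=cloud(T["d"],T["K"],T["R"],T["t"]);Ws=cloud(S["d"],S["K"],S["R"],S["t"])
for nm,(u,v),lo,hi in(("block",(350,229),28,60),("stand",(210,232),6,16),("pin",(210,232),25,70),("rack",(166,186),18,29),("rackdies",(166,186),29.5,60),("stamp",(158,239),10,90),("gift",(158,142),15,90)):
    c=Wt[v,u]
    for k,W in(("top",Wt),("scene",Ws)):
        m=(abs(W[...,0]-c[0])<75)&(abs(W[...,1]-c[1])<75)&(W[...,2]>lo)&(W[...,2]<hi)
        P=W[m]
        if len(P)<3: print(nm,k,len(P));continue
        b=cv2.minAreaRect(P[:,:2].astype(np.float32))
        print(nm,k,len(P),"med z",P[:,2].mean().round(1),np.percentile(P[:,2],[5,95]).round(1),"rect",np.round(b[0],1),np.round(b[1],1),round(b[2],1))
m=abs(Wt[...,0]-400)<30
print("worktop z near", [np.round(np.median(W[(abs(W[...,0]-320)<40)&(abs(W[...,1]-100)<250)&(abs(W[...,2])<15)][:,2]),2) for W in (Wt,Ws)])
```

```text
(384, 768, 3)
block top 441 med z 37.5 [33. 41.] rect [ 423.9 -213.1] [107.5 149.7] 0.1
block scene 603 med z 38.1 [32.2 41.6] rect [ 424.3 -213. ] [149.4 108. ] 89.9
stand top 449 med z 11.4 [ 7.5 14.7] rect [420.3 222.1] [143.3  90.5] 76.6
stand scene 432 med z 11.8 [ 6.9 15. ] rect [428.3 212.1] [127.  103.9] 73.0
pin top 14 med z 47.3 [26.6 56.8] rect [403.7 221.3] [7.8 6.5] 88.8
pin scene 28 med z 43.5 [28.6 58.1] rect [405.6 215.9] [10.7  8. ] 12.5
rack top 477 med z 23.9 [20.3 27.5] rect [549.  354.2] [136.9  52.1] 79.7
rack scene 354 med z 24.2 [19.6 27.6] rect [550.4 349.1] [138.1  55.3] 79.4
rackdies top 149 med z 33.4 [30.4 36.6] rect [545.1 332.4] [69.8 28.3] 79.9
rackdies scene 111 med z 33.6 [30.  36.7] rect [546.9 329. ] [37.4 73.1] 0.2
stamp top 106 med z 33.8 [10.6 58.2] rect [381.8 375.2] [24.9 39.4] 28.2
stamp scene 148 med z 30.1 [10.5 57.4] rect [382.5 369.8] [25.5 40.3] 30.3
gift top 589 med z 28.3 [21.7 33.9] rect [690.3 362.5] [91.9 91. ] 11.5
gift scene 368 med z 29.2 [17.7 42.6] rect [690.6 358.3] [93.3 88.5] 11.0
worktop z near [np.float64(-0.62), np.float64(0.06)]
```

View pics/crops.png

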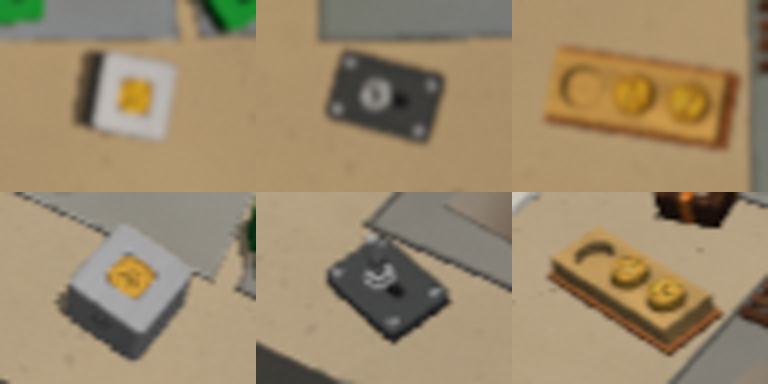

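The close crop confirms the choice: a grey block with a yellow flower. On the stand, the pin and nut sit on the left (+y) side of the slot, and the rack's left (+y) socket is empty. Next come finer fits per camera.

```bash
cat >> h.py <<'E'
def toplane(uv,z,K,R,t):
    uv=np.atleast_2d(np.asarray(uv,float));r=np.c_[uv,np.ones(len(uv))]@np.linalg.inv(K).T@R;o=-R.T@t
    return o+r*((z-o[2])/r[:,2])[:,None]
def rectify(Z,c,z,half=70,s=4):
    "orthophoto on plane z: col = x-c0, row = y-c1, s px/mm"
    g=np.arange(-half,half,1/s);X,Y=np.meshgrid(g+c[0],g+c[1])
    P=np.stack([X,Y,np.full_like(X,z)],-1)@Z["R"].T+Z["t"];K=Z["K"]
    u=(P[...,0]/P[...,2]*K[0,0]+K[0,2]).astype(np.float32);v=(P[...,1]/P[...,2]*K[1,1]+K[1,2]).astype(np.float32)
    return cv2.remap(Z["p"],u,v,cv2.INTER_CUBIC)
def take():
    o={}
    for n in("top","scene"):
        p,d,K,R,t=snap(n);o[n]=dict(p=p,d=d,K=K,R=R,t=t)
    return o
def rect(P):
    c=cv2.minAreaRect(np.float32(P));return np.round(c[0],1),np.round(c[1],1),round(c[2],1)
def big(m):
    n,l,st,_=cv2.connectedComponentsWithStats(m.astype(np.uint8));return l==1+np.argmax(st[1:,4])
E
python3 - <<'E'
from h import *
Z={k:dict(np.load(k+"0.npz")) for k in("top","scene")}
for k in Z:
    z=Z[k];W=cloud(z["d"],z["K"],z["R"],z["t"])
    c=(366,-245)
    m=(abs(W[...,0]-c[0])<60)&(abs(W[...,1]-c[1])<60)&(W[...,2]>28);
    m=big(m)
    print(k,"block cloud",rect(W[m][:,:2]))
    c=np.median(W[m],0)[:2]
    I=rectify(z,c,38,45);h=cv2.cvtColor(I,cv2.COLOR_BGR2HSV)
    y=(h[...,1]>110)&(h[...,0]>15)&(h[...,0]<32);r=np.hypot(*np.mgrid[-180:180,-180:180])<80
    yy=np.argwhere(y&r);fl=c+yy[:,::-1].mean(0)/4-45
    g=((h[...,1]<45)&(h[...,2]>150))|(y&r)
    gg=np.argwhere(big(cv2.morphologyEx(g.astype(np.uint8),cv2.MORPH_OPEN,np.ones((9,9)))))
    print("  flower",fl.round(1),"grey",rect(c+gg[:,::-1]/4-45))
    for nm,c,lo,hi in(("stand",(402,205),5,16),("rack",(550,352),18,29),("rdies",(546,331),30,60)):
        m=(abs(W[...,0]-c[0])<85)&(abs(W[...,1]-c[1])<85)&(W[...,2]>lo)&(W[...,2]<hi)
        m=big(m);P=W[m];print("  ",nm,len(P),P.mean(0).round(1),rect(P[:,:2]))
    m=(np.hypot(W[...,0]-404,W[...,1]-218)<30)&(W[...,2]>25);print("   pin\n",W[m].round(0).tolist())
    m=(np.hypot(W[...,0]-557,W[...,1]-395)<22)&(W[...,2]<17);print("   socket",m.sum(),W[m].mean(0).round(1))
    cv2.imwrite(f"pics/r_{k}.png",np.hstack([rectify(z,fl,38,50),rectify(z,(402,210),12,50)]))
a,b=cv2.imread("pics/r_top.png"),cv2.imread("pics/r_scene.png");cv2.imwrite("pics/r.png",cv2.resize(np.vstack([a,b]),(600,600)))
E
```

```text
top block cloud (array([ 401.7, -215.8]), array([56.9, 56.3]), 78.5)
  flower [ 404.8 -217.3] grey (array([ 404.5, -217.6]), array([54.1, 59.8]), 77.5)
   stand 434 [402.2 214.7  11.6] (array([402.3, 215.4]), array([84.4, 56. ]), 73.8)
   rack 487 [548.7 353.9  23.9] (array([549. , 354.3]), array([137.1,  52.1]), 79.7)
   rdies 74 [548.9 353.7  33.3] (array([548.9, 352.8]), array([27.8, 28. ]), 85.0)
   pin
 [[407.0, 225.0, 54.0], [407.0, 222.0, 52.0], [407.0, 219.0, 53.0], [407.0, 218.0, 40.0], [406.0, 218.0, 25.0], [404.0, 225.0, 54.0], [404.0, 222.0, 55.0], [404.0, 219.0, 57.0], [404.0, 217.0, 46.0], [403.0, 217.0, 27.0], [401.0, 225.0, 53.0], [401.0, 222.0, 57.0], [401.0, 219.0, 54.0], [400.0, 219.0, 36.0]]
   socket 71 [557.5 399.4  10.2]
scene block cloud (array([ 401.6, -220.2]), array([56.9, 58.2]), 79.1)
  flower [ 404.  -219.6] grey (array([ 405.9, -219.4]), array([55.2, 60.4]), 77.1)
   stand 424 [402.  208.2  11.8] (array([413. , 220.9]), array([112.5,  69.5]), 73.0)
   rack 356 [546.3 345.5  24.2] (array([550.5, 349.2]), array([138.3,  55.3]), 79.4)
   rdies 54 [542.3 306.1  33.8] (array([542.8, 307.2]), array([30.6, 28.5]), 4.9)
   pin
 [[410.0, 220.0, 55.0], [405.0, 220.0, 56.0], [404.0, 215.0, 59.0], [406.0, 213.0, 59.0], [404.0, 220.0, 53.0], [403.0, 214.0, 57.0], [407.0, 215.0, 53.0], [400.0, 216.0, 54.0], [404.0, 216.0, 51.0], [407.0, 216.0, 47.0], [402.0, 219.0, 47.0], [403.0, 217.0, 46.0], [404.0, 214.0, 46.0], [408.0, 213.0, 44.0], [403.0, 218.0, 41.0], [404.0, 214.0, 42.0], [407.0, 214.0, 39.0], [401.0, 217.0, 39.0], [402.0, 214.0, 40.0], [404.0, 211.0, 40.0], [402.0, 219.0, 33.0], [401.0, 213.0, 37.0], [403.0, 211.0, 37.0], [401.0, 219.0, 29.0], [401.0, 215.0, 32.0], [404.0, 213.0, 30.0], [401.0, 216.0, 26.0], [402.0, 212.0, 28.0]]
   socket 33 [565.1 398.9  11.8]
```

View pics/r.png

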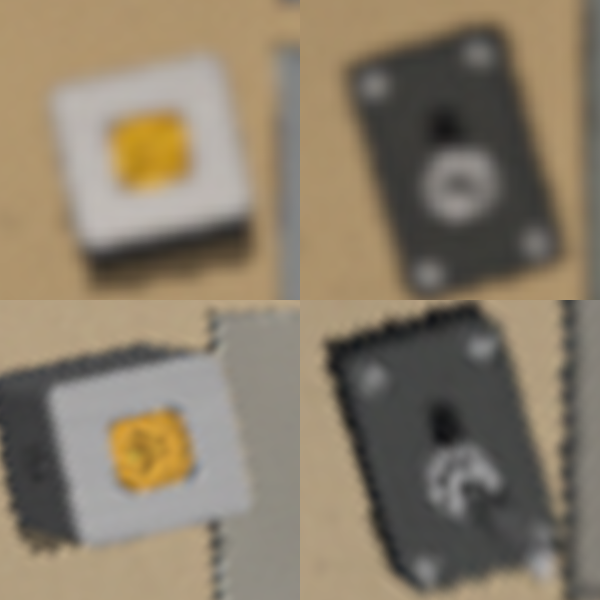

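```bash
cat >> h.py <<'E'
def go(x,y,z,yang):
    "print tool-axis shift to TCP (x,y,z) with tool y at world angle yang deg (mod 180), tool down"
    s=env.read_state();M=Ro.from_rotvec(s["eef_rot"]).as_matrix();p=s["tcp_pos"]
    a=np.radians(yang);yt=np.array([np.cos(a),np.sin(a),0])
    if yt@M[:,1]<0: yt=-yt
    zt=np.array([0,0,-1.]);T=np.c_[np.cross(yt,zt),yt,zt]
    print("t",round(s["clock"],2),"at",p.round(1),"shift",(M.T@(np.array([x,y,z])-p)).round(1),"rot",Ro.from_matrix(M.T@T).as_rotvec().round(3),"F",s["ft_force"].round(1),"q6",s["joint_positions"][5].round(2))
E
echo '[[-22, -33, 0, 0, 0, 0], [-44, -66, 0, 0, 0, 0], [-66, -99, 0, 0, 0, 0], [-88, -132, 0, 0, 0, 0], [-110, -165, 0, 0, 0, 0], [-132, -198, 0, 0, 0, 0], [-154, -231, 0, 0, 0, 0], [-176, -264, 0, 0, 0, 0], [-198, -297, 0, 0, 0, 0], [-220, -330, 0, 0, 0, 0]]' | python3 -m creep 1.0
echo '[[-22, -33, 0, 0, 0, 0], [-44, -66, 0, 0, 0, 0], [-66, -99, 0, 0, 0, 0], [-88, -132, 0, 0, 0, 0], [-110, -165, 0, 0, 0, 0], [-132, -198, 0, 0, 0, 0], [-154, -231, 0, 0, 0, 0], [-176, -264, 0, 0, 0, 0], [-198, -297, 0, 0, 0, 0], [-220, -330, 0, 0, 0, 0]]' | python3 -m creep
python3 -c "
from h import *
go(405,-218.4,110,77.4)"
```

```text
clock: 0.93
tcp_pos: [275.1, 178.7, 253.2]
eef_rot: [0.404, 3.115, 0.0]
ft_force: [1.5, -0.1, -0.4]
gripper_width: 1.0
grip_force: 0.0
clock: 1.77
tcp_pos: [403.5, -196.9, 253.0]
eef_rot: [-0.407, -3.115, -0.001]
ft_force: [0.1, 0.7, 0.5]
gripper_width: 1.001
grip_force: 0.0
t 1.77 at [ 403.5 -196.9  253. ] shift [ -7.1 -20.5 143. ] rot [ 0.   -0.   -0.04] F [0.1 0.7 0.5] q6 -1.79
```

```bash
echo '[[-2, -5, 35, 0, 0, -0.02], [-4, -12, 70, 0, 0, -0.04], [-6, -18, 105, 0, 0, -0.04], [-7, -20.5, 143, 0, 0, -0.04], [-7, -20.5, 143, 0, 0, -0.04], [-7, -20.5, 143, 0, 0, -0.04]]' | python3 -m creep
python3 -c "
from h import *
go(405,-218.4,28,77.4)
o=take();cv2.imwrite('pics/hov.png',cv2.resize(o['scene']['p'][210:330,250:410],None,fx=4,fy=4))"
```

```text
clock: 2.27
tcp_pos: [404.0, -215.8, 109.2]
eef_rot: [-0.343, -3.118, -0.003]
ft_force: [0.4, -0.2, -0.5]
gripper_width: 0.999
grip_force: 0.0
t 2.27 at [ 404.  -215.8  109.2] shift [-1.9 -2.5 81.2] rot [ 0.002 -0.005  0.001] F [ 0.4 -0.2 -0.5] q6 -1.87
```

View pics/hov.png

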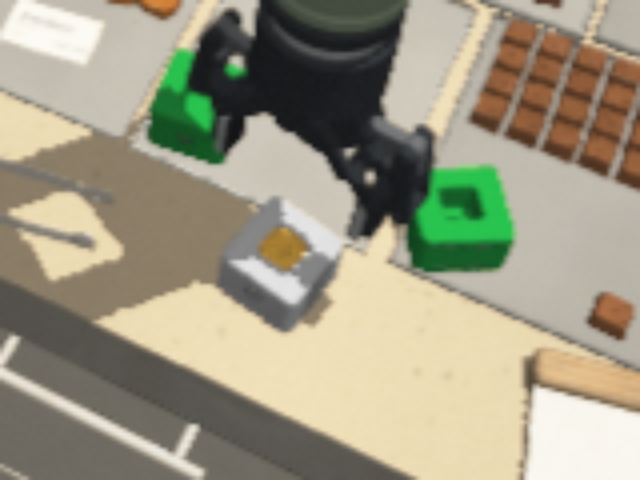

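Open fingers hover astride the grey block at crop (280,260), clear of the tongs and the green blocks.

```bash
echo '[[-1, -2, 20, 0, 0, 0], [-1.5, -2.5, 40, 0, 0, 0], [-1.5, -2.5, 60, 0, 0, 0], [-1.5, -2.5, 72, 0, 0, 0], [-1.5, -2.5, 79, 0, 0, 0], [-1.5, -2.5, 81, 0, 0, 0], [-1.5, -2.5, 81, 0, 0, 0]]' | python3 -m creep
python3 -c "
from h import *
go(405,-218.4,28,77.4)"
echo '[[0, 0, 0, 0, 0, 0], [0, 0, 0, 0, 0, 0], [0, 0, 0, 0, 0, 0], [0, 0, 0, 0, 0, 0], [0, 0, 0, 0, 0, 0], [0, 0, 0, 0, 0, 0], [0, 0, 0, 0, 0, 0], [0, 0, 0, 0, 0, 0]]' | python3 -m creep 0 30
python3 -c "
from h import *
go(405,-218.4,28,77.4)"
```

```text
clock: 2.95
tcp_pos: [407.1, -219.5, 30.5]
eef_rot: [0.342, 3.121, -0.001]
ft_force: [-0.5, -0.8, 0.2]
gripper_width: 0.997
grip_force: 0.0
t 2.95 at [ 407.1 -219.5   30.5] shift [2.3 0.6 2.4] rot [-0.001  0.002  0.001] F [-0.5 -0.8  0.2] q6 -1.87
clock: 3.62
tcp_pos: [406.7, -219.5, 30.4]
eef_rot: [0.342, 3.121, -0.001]
ft_force: [-0.8, -0.6, 6.5]
gripper_width: 0.651
grip_force: 32.4
t 3.62 at [ 406.7 -219.5   30.4] shift [1.9 0.7 2.4] rot [-0.001  0.002  0.001] F [-0.8 -0.6  6.5] q6 -1.87
```

```bash
echo '[[0, 0, 0, 0, 0, 0], [0, 0, 0, 0, 0, 0], [0, 0, -8, 0, 0, 0], [0, 0, -25, 0, 0, 0], [0, 0, -55, 0, 0, 0], [0, 0, -90, 0, 0, 0], [0, 0, -125, 0, 0, 0], [0, 0, -125, 0, 0, 0], [0, 0, -125, 0, 0, 0], [0, 0, -125, 0, 0, 0]]' | python3 -m creep 0 70
python3 - <<'E'
from h import *
go(405,219,150,73.8)
o=take();s=env.read_state();tp=s["tcp_pos"]
for k,z in o.items():
    W=cloud(z["d"],z["K"],z["R"],z["t"])
    v,u=np.mgrid[:384,:512]
    m=(abs(W[...,0]-tp[0])<45)&(abs(W[...,1]-tp[1])<45)&(W[...,2]>tp[2]-32)&(W[...,2]<tp[2]+20)
    h=cv2.cvtColor(z["p"],cv2.COLOR_BGR2HSV);y=m&(h[...,1]>110)&(h[...,0]>13)&(h[...,0]<32)
    P=np.argwhere(y)[:,::-1];print(k,m.sum(),len(P),W[m].mean(0).round(1))
    if len(P):print("flower",W[y].mean(0).round(1))
cv2.imwrite("pics/lift.png",np.hstack([cv2.resize(z["p"][a:a+120,b:b+100],(400,480)) for z,a,b in((o["top"],170,310),(o["scene"],190,270))]))
E
```

```text
clock: 4.45
tcp_pos: [404.3, -218.1, 152.6]
eef_rot: [-0.343, -3.119, -0.003]
ft_force: [0.2, 0.7, -9.1]
gripper_width: 0.641
grip_force: 78.0
t 4.45 at [ 404.3 -218.1  152.6] shift [ 94.2 426.8   3.7] rot [ 0.001 -0.004  0.064] F [ 0.2  0.7 -9.1] q6 -1.87
top 134 0 [ 395.3 -195.8  154.6]
scene 786 93 [ 389.8 -218.   153.9]
flower [ 401.5 -218.4  159.6]
```

View pics/lift.png

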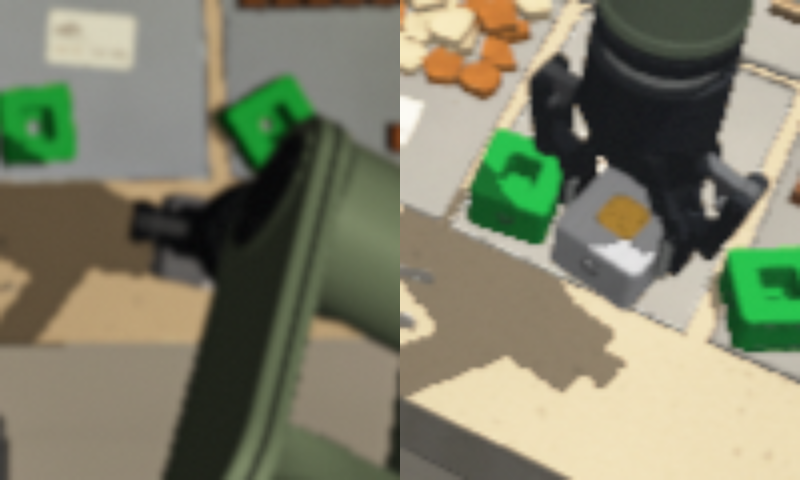

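Both views show the block gripped, level and lifted, with the flower at crop (625,215) in the scene half. Before moving, I'll check how noisy the TCP reading is.

```bash
cat >> h.py <<'E'
def flower(z,c,zt,half=35):
    I=rectify(z,c,zt,half);h=cv2.cvtColor(I,cv2.COLOR_BGR2HSV)
    m=(h[...,1]>110)&(h[...,0]>13)&(h[...,0]<32);m=big(m);P=np.argwhere(m)[:,::-1]/4-half+np.array(c)
    return P.mean(0).round(2),len(P)/16
E
python3 - <<'E'
from h import *
for i in range(6):
    p,d,K,R,t=snap("scene");s=env.read_state();z=dict(p=p,d=d,K=K,R=R,t=t)
    print(s["clock"].__round__(2),s["tcp_pos"].round(2),s["eef_rot"].round(4),s["ft_force"].round(1),flower(z,s["tcp_pos"][:2],s["tcp_pos"][2]+7.6))
    print(s["joint_positions"].round(4))
E
```

```text
4.6 [ 404.47 -218.24  152.06] [-0.3426 -3.1178 -0.0037] [ 0.3  0.6 -9.2] (array([ 401.35, -218.49]), 556.875)
[-5.1990e-01  2.3850e-01  1.9653e+00  2.0000e-04  9.4340e-01 -1.8719e+00]
4.65 [ 404.86 -218.45  152.36] [-3.4260e-01 -3.1186e+00 -3.0000e-03] [-0.1 -1.  -9.2] (array([ 401.67, -218.6 ]), 554.4375)
[-5.1990e-01  2.3830e-01  1.9646e+00  1.0000e-04  9.4330e-01 -1.8719e+00]
4.7 [ 405.18 -218.63  152.67] [-3.4260e-01 -3.1194e+00 -2.5000e-03] [-0.5  0.2 -9.5] (array([ 402.06, -218.93]), 557.3125)
[-5.1990e-01  2.3810e-01  1.9639e+00  1.0000e-04  9.4340e-01 -1.8719e+00]
4.75 [ 405.47 -218.8   152.99] [-3.4280e-01 -3.1202e+00 -1.9000e-03] [ 0.1 -0.1 -8.1] (array([ 402.32, -218.98]), 559.5625)
[-5.1990e-01  2.3790e-01  1.9633e+00  1.0000e-04  9.4340e-01 -1.8719e+00]
4.8 [ 405.64 -218.91  153.32] [-3.4270e-01 -3.1208e+00 -1.5000e-03] [-0.1 -0.2 -8.9] (array([ 402.6 , -219.16]), 554.6875)
[-5.1990e-01  2.3750e-01  1.9628e+00  1.0000e-04  9.4350e-01 -1.8720e+00]
4.85 [ 405.8  -218.99  153.58] [-3.4290e-01 -3.1214e+00 -1.1000e-03] [ 0.2  0.4 -8.3] (array([ 402.83, -219.26]), 558.75)
[-5.1990e-01  2.3710e-01  1.9625e+00  1.0000e-04  9.4350e-01 -1.8719e+00]
```

```bash
python3 - <<'E'
from h import *
for k in("top","scene"):
    z=dict(np.load(k+"0.npz"));c=np.array((402,213.))
    I=rectify(z,c,12,60);g=cv2.cvtColor(I,cv2.COLOR_BGR2GRAY)
    dk=big(cv2.morphologyEx((g<95).astype(np.uint8),cv2.MORPH_CLOSE,np.ones((41,41))))
    br=((g>105)&cv2.erode(dk.astype(np.uint8),np.ones((9,9))).astype(bool)).astype(np.uint8)
    n,l,st,ce=cv2.connectedComponentsWithStats(br)
    print(k,"dark",rect(np.argwhere(dk)[:,::-1]/4-60+c))
    for i in range(1,n):
        if st[i,4]>40: print("   ",st[i,4]/16,(ce[i]/4-60+c).round(1))
    sl=(g<30)&dk; 
    if sl.sum(): print("  slot dark",sl.sum()/16,(np.argwhere(sl)[:,::-1].mean(0)/4-60+c).round(1))
    cv2.imwrite(f"pics/st_{k}.png",np.hstack([I,rectify(z,c,52,60)]))
a,b=cv2.imread("pics/st_top.png"),cv2.imread("pics/st_scene.png");cv2.imwrite("pics/st.png",cv2.resize(np.vstack([a,b]),(600,600)))
E
cp pics/st.png pics/st2.png
```

```text
top dark (array([403.9, 214.1]), array([84.5, 55.1]), 74.1)
    15.3125 [411.5 177.9]
    26.625 [376.7 188.5]
    20.625 [430.5 241.2]
    31.375 [394.9 251.7]
  slot dark 23.5 [400.2 202.7]
scene dark (array([407.3, 210.7]), array([107.5,  86.1]), 83.7)
    40.9375 [412.5 175.7]
    33.375 [376.4 185.9]
    131.5 [436.4 219.4]
    123.3125 [400.1 222.8]
    32.625 [415.6 218.7]
    9.1875 [433.  238.2]
    5.6875 [433.2 243.3]
    40.0625 [394.  250.3]
  slot dark 60.25 [395.9 194.8]
```

View pics/st2.png

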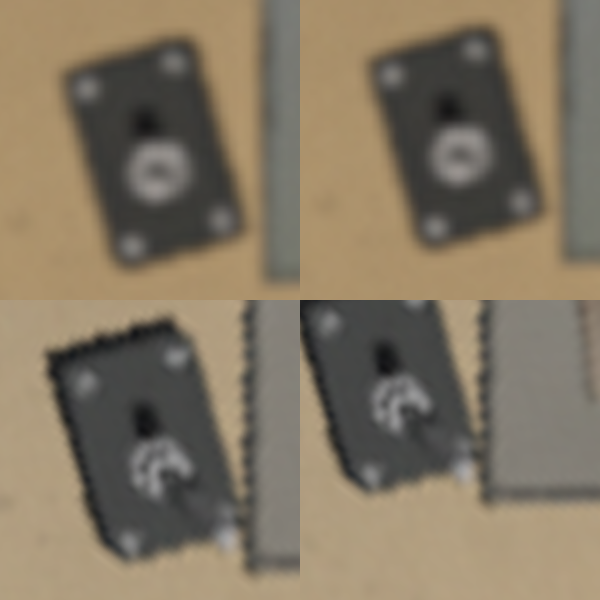

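```bash
echo '[[8, 40, -10, 0, 0, 0], [16, 80, -20, 0, 0, 0], [26, 120, -20, 0, 0, 0], [34, 160, -20, 0, 0, 0], [42, 200, -20, 0, 0, 0], [50, 240, -20, 0, 0, 0], [58, 280, -20, 0, 0, 0.02], [67, 320, -20, 0, 0, 0.04], [77, 360, -20, 0, 0, 0.06], [84, 390, -20, 0, 0, 0.064]]' | python3 -m creep
python3 -c "
from h import *
go(406,216,170,73.8)"
```

```text
clock: 5.68
tcp_pos: [408.3, 182.9, 174.4]
eef_rot: [0.442, 3.11, 0.002]
ft_force: [1.4, 0.2, -8.8]
gripper_width: 0.642
grip_force: 79.7
t 5.68 at [408.3 182.9 174.4] shift [11.4 31.1  4.4] rot [0.001 0.    0.001] F [ 1.4  0.2 -8.8] q6 -0.89
```

The rivets put the stand centre at about (403.4,214.8) from the top view and (403.4,213) from the scene view. The slot runs at 73.9°, and the pin is roughly +5 to +6.5 mm along +y. Next I hover over it and measure the held block there.

```bash
echo '[[10, 33, 20, 0, 0, 0], [10, 33, 40, 0, 0, 0], [10, 33, 60, 0, 0, 0], [10, 33, 60, 0, 0, 0], [10, 33, 60, 0, 0, 0], [10, 33, 60, 0, 0, 0], [10, 33, 60, 0, 0, 0], [10, 33, 60, 0, 0, 0], [10, 33, 60, 0, 0, 0], [10, 33, 60, 0, 0, 0]]' | python3 -m creep
echo '[[0, 0, 0, 0, 0, 0], [0, 0, 0, 0, 0, 0], [0, 0, 0, 0, 0, 0], [0, 0, 0, 0, 0, 0]]' | python3 -m creep
python3 - <<'E'
from h import *
for i in range(2):
    p,d,K,R,t=snap("scene");s=env.read_state();z=dict(p=p,d=d,K=K,R=R,t=t)
    print(flower(z,s["tcp_pos"][:2],s["tcp_pos"][2]+7.6))
go(408,219.5,100,73.8)
tp=s["tcp_pos"];W=cloud(d,K,R,t);h=cv2.cvtColor(p,cv2.COLOR_BGR2HSV)
y=(h[...,1]>110)&(h[...,0]>13)&(h[...,0]<32)&(np.hypot(*(W[...,:2]-tp[:2]).transpose(2,0,1))<25)&(W[...,2]>80);print(W[y].mean(0).round(1),y.sum())
I=rectify(z,tp[:2],tp[2]+7.6,50);cv2.imwrite("pics/b_hold.png",I)
h=cv2.cvtColor(I,cv2.COLOR_BGR2HSV);print(tp)
E
```

```text
clock: 6.52
tcp_pos: [408.7, 214.2, 115.0]
eef_rot: [0.443, 3.109, 0.001]
ft_force: [-0.4, 0.9, -10.2]
gripper_width: 0.641
grip_force: 80.2
clock: 6.85
tcp_pos: [408.3, 214.3, 114.3]
eef_rot: [-0.443, -3.11, -0.0]
ft_force: [-0.4, -0.6, -9.4]
gripper_width: 0.642
grip_force: 80.2
(array([403.01, 215.69]), 406.3125)
(array([403.01, 215.65]), 411.75)
t 6.95 at [408.3 214.3 114.3] shift [ 1.7  4.9 14.3] rot [-0. -0. -0.] F [ 0.7  0.6 -9.5] q6 -0.83
[402.6 216.5 121.8] 38
[408.27843122 214.28278037 114.26964133]
```

View pics/b_hold.png

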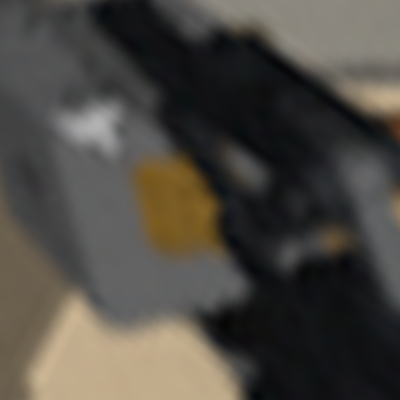

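The scene view shows the flower partly hidden by a finger. Its reconstructed centre at about (191,197) puts the block about -2.3 mm along its own x from the TCP. Next I descend over the estimated pin position.

```bash
echo '[[2.3, 4.4, 0, 0, 0, 0], [2.3, 4.4, 10, 0, 0, 0], [2.3, 4.4, 20, 0, 0, 0], [2.3, 4.4, 24, 0, 0, 0], [2.3, 4.4, 24, 0, 0, 0], [2.3, 4.4, 24, 0, 0, 0], [2.3, 4.4, 24, 0, 0, 0], [2.3, 4.4, 24, 0, 0, 0], [2.3, 4.4, 24, 0, 0, 0], [2.3, 4.4, 24, 0, 0, 0]]' | python3 -m creep
echo '[[0, 0, 1, 0, 0, 0], [0, 0, 2, 0, 0, 0], [0, 0, 3, 0, 0, 0], [0, 0, 3, 0, 0, 0]]' | python3 -m creep
echo '[[0, 0, 1, 0, 0, 0], [0, 0, 2, 0, 0, 0], [0, 0, 2, 0, 0, 0], [0, 0, 2, 0, 0, 0]]' | python3 -m creep
python3 -c "
from h import *
go(407.3,219.2,80,73.8)"
```

```text
clock: 7.78
tcp_pos: [407.5, 219.2, 90.7]
eef_rot: [0.443, 3.11, 0.001]
ft_force: [-0.4, -1.1, -10.0]
gripper_width: 0.642
grip_force: 80.2
clock: 8.12
tcp_pos: [407.2, 219.1, 87.1]
eef_rot: [-0.443, -3.11, 0.0]
ft_force: [0.0, 0.2, -8.4]
gripper_width: 0.643
grip_force: 80.3
clock: 8.45
tcp_pos: [407.3, 219.1, 85.2]
eef_rot: [-0.443, -3.11, 0.0]
ft_force: [-0.8, 0.7, -8.6]
gripper_width: 0.639
grip_force: 80.3
t 8.45 at [407.3 219.1  85.2] shift [-0.   0.1  5.2] rot [-0. -0. -0.] F [-0.8  0.7 -8.6] q6 -0.82
```

```bash
for i in 1; do echo '[[0, 0, 0.5, 0, 0, 0], [0, 0, 1, 0, 0, 0], [0, 0, 1, 0, 0, 0]]' | python3 -m creep | sed -n '2p;4p'
echo '[[0, 0, 0.5, 0, 0, 0], [0, 0, 1, 0, 0, 0], [0, 0, 1, 0, 0, 0], [0, 0, 1, 0, 0, 0]]' | python3 -m creep| sed -n '2p;4p'; done
```

```text
tcp_pos: [407.3, 219.1, 84.2]
ft_force: [0.5, 0.1, -9.4]
tcp_pos: [407.3, 219.2, 83.3]
ft_force: [-0.4, -0.3, -10.1]
```

```bash
echo '[[0, 0, 0.5, 0, 0, 0], [0, 0, 1, 0, 0, 0], [0, 0, 1, 0, 0, 0], [0, 0, 1, 0, 0, 0]]' | python3 -m creep | sed -n '2p;4p'
```

```text
tcp_pos: [407.3, 219.1, 82.3]
ft_force: [0.1, 0.8, -8.6]
```

```bash
echo '[[0, 0, 0.5, 0, 0, 0], [0, 0, 1, 0, 0, 0], [0, 0, 1, 0, 0, 0], [0, 0, 1, 0, 0, 0]]' | python3 -m creep | sed -n '2p;4p'
```

```text
tcp_pos: [407.3, 219.1, 81.3]
ft_force: [-0.2, -0.3, -9.1]
```

```bash
echo '[[0, 0, 0.5, 0, 0, 0], [0, 0, 1, 0, 0, 0], [0, 0, 1, 0, 0, 0], [0, 0, 1, 0, 0, 0]]' | python3 -m creep | sed -n '2p;4p'
```

```text
tcp_pos: [407.3, 219.1, 80.3]
ft_force: [0.5, -0.3, -8.3]
```

```bash
echo '[[0, 0, 0.5, 0, 0, 0], [0, 0, 1, 0, 0, 0], [0, 0, 1, 0, 0, 0], [0, 0, 1, 0, 0, 0]]' | python3 -m creep | sed -n '2p;4p'
```

```text
tcp_pos: [407.3, 219.1, 79.3]
ft_force: [-0.7, -0.2, -8.2]
```

```bash
echo '[[0, 0, 0.5, 0, 0, 0], [0, 0, 1, 0, 0, 0], [0, 0, 1, 0, 0, 0], [0, 0, 1, 0, 0, 0]]' | python3 -m creep | sed -n '2p;4p'
```

```text
tcp_pos: [407.3, 219.1, 78.3]
ft_force: [0.3, 0.1, -8.7]
```

```bash
echo '[[0, 0, 0.5, 0, 0, 0], [0, 0, 1, 0, 0, 0], [0, 0, 1, 0, 0, 0], [0, 0, 1, 0, 0, 0]]' | python3 -m creep | sed -n '2p;4p'
```

```text
tcp_pos: [407.3, 219.2, 77.3]
ft_force: [0.2, -0.2, -9.4]
```

The underside is at about 47 mm, below any possible tip height, with no contact, so the pin is in the hole.

```bash
echo '[[0, 0, 0.5, 0, 0, 0], [0, 0, 1, 0, 0, 0], [0, 0, 1.5, 0, 0, 0], [0, 0, 2, 0, 0, 0], [0, 0, 2, 0, 0, 0]]' | python3 -m creep | sed -n '2p;4p'
```

```text
tcp_pos: [407.3, 219.1, 75.2]
ft_force: [-0.2, 0.1, -8.9]
```

```bash
echo '[[0, 0, 0.5, 0, 0, 0], [0, 0, 1, 0, 0, 0], [0, 0, 1, 0, 0, 0], [0, 0, 1, 0, 0, 0]]' | python3 -m creep | sed -n '2p;4p'
```

```text
tcp_pos: [407.3, 219.1, 74.3]
ft_force: [0.4, 0.4, -8.9]
```

```bash
echo '[[0, 0, 0.5, 0, 0, 0], [0, 0, 1, 0, 0, 0], [0, 0, 1, 0, 0, 0], [0, 0, 1, 0, 0, 0]]' | python3 -m creep | sed -n '2p;4p'
```

```text
tcp_pos: [407.3, 219.1, 73.3]
ft_force: [-0.3, -0.1, -10.0]
```

```bash
echo '[[0, 0, 0.5, 0, 0, 0], [0, 0, 1, 0, 0, 0], [0, 0, 1, 0, 0, 0], [0, 0, 1, 0, 0, 0]]' | python3 -m creep | sed -n '2p;4p'
```

```text
tcp_pos: [407.3, 219.1, 72.3]
ft_force: [-0.2, 0.4, -8.9]
```

```bash
echo '[[0, 0, 0.5, 0, 0, 0], [0, 0, 1, 0, 0, 0], [0, 0, 1, 0, 0, 0], [0, 0, 1, 0, 0, 0]]' | python3 -m creep | sed -n '2p;4p'
```

```text
tcp_pos: [407.4, 219.2, 71.4]
ft_force: [-0.5, 0.3, -7.7]
```

Contact is likely beginning. I keep to small steps.

```bash
echo '[[0, 0, 0.5, 0, 0, 0], [0, 0, 0.5, 0, 0, 0], [0, 0, 0.5, 0, 0, 0]]' | python3 -m creep | sed -n '2p;4p'
```

```text
tcp_pos: [407.4, 219.3, 70.9]
ft_force: [-1.2, 0.6, -5.5]
```

```bash
echo '[[0, 0, 0.5, 0, 0, 0], [0, 0, 0.5, 0, 0, 0], [0, 0, 0.5, 0, 0, 0]]' | python3 -m creep | sed -n '2p;4p'
```

```text
tcp_pos: [407.4, 219.3, 70.5]
ft_force: [-0.8, 0.3, -4.2]
```

```bash
echo '[[0, 0, 0.5, 0, 0, 0], [0, 0, 0.5, 0, 0, 0], [0, 0, 0.5, 0, 0, 0]]' | python3 -m creep | sed -n '2p;4p'
```

```text
tcp_pos: [407.4, 219.3, 70.0]
ft_force: [0.1, 1.7, -2.0]
```

```bash
echo '[[0, 0, 0.5, 0, 0, 0], [0, 0, 1, 0, 0, 0], [0, 0, 1, 0, 0, 0]]' | python3 -m creep | sed -n '2p;4p'
```

```text
tcp_pos: [407.6, 219.4, 69.2]
ft_force: [-2.1, 0.9, 1.8]
```

```bash
echo '[[0, 0, 0.5, 0, 0, 0], [0, 0, 0.5, 0, 0, 0], [0, 0, 0.5, 0, 0, 0]]' | python3 -m creep | sed -n '2p;4p'
```

```text
tcp_pos: [407.4, 219.4, 68.6]
ft_force: [-3.0, 2.5, 4.8]
```

```bash
echo '[[0, 0, 0.5, 0, 0, 0], [0, 0, 0.5, 0, 0, 0], [0, 0, 0.5, 0, 0, 0]]' | python3 -m creep | sed -n '2p;4p'
```

```text
tcp_pos: [407.4, 219.4, 67.7]
ft_force: [-1.4, 3.0, -0.4]
```

The catches have let go: the force peaked at about 14 N and is now falling. I continue gently to about 10 mm of rise.

```bash
echo '[[0, 0, 0.5, 0, 0, 0], [0, 0, 1, 0, 0, 0], [0, 0, 1.5, 0, 0, 0], [0, 0, 1.5, 0, 0, 0]]' | python3 -m creep | sed -n '2p;4p'
```

```text
tcp_pos: [407.4, 219.1, 66.0]
ft_force: [-0.7, 2.0, -3.3]
```

```bash
echo '[[0, 0, 0.5, 0, 0, 0], [0, 0, 1, 0, 0, 0], [0, 0, 1.5, 0, 0, 0], [0, 0, 2, 0, 0, 0], [0, 0, 2, 0, 0, 0]]' | python3 -m creep | sed -n '2p;4p'
```

```text
tcp_pos: [406.9, 218.8, 63.8]
ft_force: [0.7, 1.3, -7.8]
```

```bash
echo '[[0, 0, 0.5, 0, 0, 0], [0, 0, 1, 0, 0, 0], [0, 0, 1.5, 0, 0, 0], [0, 0, 2, 0, 0, 0], [0, 0, 2.5, 0, 0, 0], [0, 0, 2.5, 0, 0, 0], [0, 0, 2.5, 0, 0, 0], [0, 0, 2.5, 0, 0, 0]]' | python3 -m creep
python3 - <<'E'
from h import *
o=take();s=env.read_state();c=s["tcp_pos"]
print(s["clock"],c)
cv2.imwrite("pics/pushed.png",cv2.resize(o["scene"]["p"][160:250,120:240],None,fx=5,fy=5,interpolation=cv2.INTER_CUBIC))
E
```

```text
clock: 15.7
tcp_pos: [407.1, 218.9, 61.6]
eef_rot: [-0.442, -3.11, 0.001]
ft_force: [-0.4, 0.2, -8.7]
gripper_width: 0.645
grip_force: 80.7
15.8 [407.15328207 218.96868807  61.66494731]
```

View pics/pushed.png

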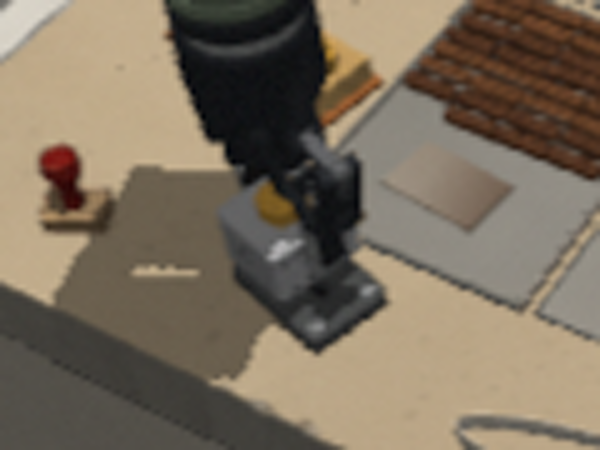

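The die stands up out of the block at crop (277,205), with the pin in the hole and the stamp and tongs untouched. A touch more, then I lift off and carry the block back to its original free spot.

```bash
echo '[[0, 0, 0.5, 0, 0, 0], [0, 0, 1.2, 0, 0, 0], [0, 0, 1.2, 0, 0, 0], [0, 0, 1.2, 0, 0, 0]]' | python3 -m creep | sed -n '2p;4p'
echo '[[0, 0, -4, 0, 0, 0], [0, 0, -10, 0, 0, 0], [0, 0, -18, 0, 0, 0], [0, 0, -28, 0, 0, 0], [0, 0, -40, 0, 0, 0], [0, 0, -50, 0, 0, 0], [0, 0, -56, 0, 0, 0], [0, 0, -56, 0, 0, 0], [0, 0, -56, 0, 0, 0]]' | python3 -m creep | sed -n '2p;4p'
echo '[[0, -10, 0, 0, 0, 0], [0, -30, 0, 0, 0, 0], [0, -60, 0, 0, 0, 0], [0, -95, 0, 0, 0, 0], [0, -130, 0, 0, 0, 0], [0, -165, 0, 0, 0, 0], [0, -200, 0, 0, 0, 0], [0, -235, 0, 0, 0, 0], [0, -260, 0, 0, 0, 0], [0, -270, 0, 0, 0, 0]]' | python3 -m creep|sed -n '2p;4p'
python3 -c "
from h import *
go(406,-218.4,90,73.8)"
```

```text
tcp_pos: [407.4, 219.2, 60.6]
ft_force: [-0.0, 0.7, -7.8]
tcp_pos: [407.3, 219.2, 117.0]
ft_force: [0.2, -0.2, -9.0]
tcp_pos: [329.3, -42.5, 116.1]
ft_force: [-0.6, 0.6, -8.2]
t 17.72 at [329.3 -42.5 116.1] shift [-123.1 -147.2   26. ] rot [-0.001 -0.003 -0.003] F [-0.6  0.6 -8.2] q6 -1.45
```

```bash
echo '[[-8, -10, 0, 0, 0, 0], [-24, -29, 0, 0, 0, 0], [-46, -56, 0, 0, 0, 0], [-70, -85, 0, 0, 0, 0], [-92, -111, 0, 0, 0, 0], [-110, -132, 0, 0, 0, 0], [-122, -146, 0, 0, 0, 0], [-122, -146, 10, 0, 0, 0], [-122, -146, 20, 0, 0, 0], [-122, -146, 26, 0, 0, 0]]' | python3 -m creep|sed -n '2p;4p'
echo '[[0, 0, 15, 0, 0, 0], [0, 0, 30, 0, 0, 0], [0, 0, 40, 0, 0, 0], [0, 0, 46, 0, 0, 0], [0, 0, 50, 0, 0, 0], [0, 0, 50, 0, 0, 0], [0, 0, 50, 0, 0, 0], [0, 0, 50, 0, 0, 0]]' | python3 -m creep
python3 -c "
from h import *
go(406,-218.4,30.4,73.8)"
```

```text
tcp_pos: [406.8, -214.3, 88.9]
ft_force: [-0.5, 1.0, -8.7]
clock: 19.22
tcp_pos: [408.8, -214.6, 41.1]
eef_rot: [0.442, 3.109, -0.001]
ft_force: [0.8, -0.5, -8.9]
gripper_width: 0.641
grip_force: 80.4
t 19.22 at [ 408.8 -214.6   41.1] shift [ 1.7 -4.4 10.7] rot [-0.     0.001  0.   ] F [ 0.8 -0.5 -8.9] q6 -1.8
```

```bash
echo '[[0, 0, 3, 0, 0, 0], [0, 0, 6, 0, 0, 0], [0, 0, 8, 0, 0, 0], [0, 0, 9, 0, 0, 0], [0, 0, 9.5, 0, 0, 0], [0, 0, 9.5, 0, 0, 0], [0, 0, 9.5, 0, 0, 0], [0, 0, 9.5, 0, 0, 0]]' | python3 -m creep|sed -n '2p;4p'
echo '[[0, 0, 0.5, 0, 0, 0], [0, 0, 1, 0, 0, 0], [0, 0, 1, 0, 0, 0], [0, 0, 1, 0, 0, 0]]' | python3 -m creep|sed -n '2p;4p'
```

```text
tcp_pos: [408.5, -214.4, 31.1]
ft_force: [1.1, -0.1, -8.0]
tcp_pos: [408.5, -214.4, 30.6]
ft_force: [-2.0, 0.7, 1.0]
```

```bash
echo '[[0, 0, 0, 0, 0, 0], [0, 0, 0, 0, 0, 0], [0, 0, 0, 0, 0, 0], [0, 0, 0, 0, 0, 0], [0, 0, 0, 0, 0, 0]]' | python3 -m creep 1.0|sed -n '2p;4,6p'
echo '[[0, 0, -10, 0, 0, 0], [0, 0, -25, 0, 0, 0], [0, 0, -45, 0, 0, 0], [2.3, 0, -60, 0, 0, 0], [2.3, 0, -70, 0, 0, 0], [2.3, 0, -70, 0, 0, 0], [2.3, 0, -70, 0, 0, 0], [2.3, 0, -70, 0, 0, 0], [2.3, 0, -70, 0, 0, 0], [2.3, 0, -70, 0, 0, 0]]' | python3 -m creep|sed -n '2p;4,6p'
python3 - <<'E'
from h import *
p,d,K,R,t=snap("scene");z=dict(p=p,d=d,K=K,R=R,t=t);s=env.read_state();c=s["tcp_pos"]
go(c[0],c[1],60,73.8)
W=cloud(d,K,R,t);h=cv2.cvtColor(p,cv2.COLOR_BGR2HSV);near=(np.hypot(*(W[...,:2]-c[:2]).transpose(2,0,1))<60)
m=near&(h[...,1]>110)&(h[...,0]>13)&(h[...,0]<32)&(W[...,2]>34)&(W[...,2]<60)
print("yellow",m.sum(),W[m].mean(0).round(1),np.percentile(W[m][:,2],[10,50,90]).round(1))
print("face ctr",flower(z,c[:2],48,25))
cv2.imwrite("pics/prou.png",cv2.resize(p[230:310,280:380],None,fx=6,fy=6,interpolation=cv2.INTER_CUBIC))
E
```

```text
tcp_pos: [408.7, -214.5, 30.2]
ft_force: [0.1, 0.5, -0.1]
gripper_width: 1.002
grip_force: 0.0
tcp_pos: [405.8, -213.5, 99.3]
ft_force: [-0.7, 0.4, 0.4]
gripper_width: 1.0
grip_force: 0.0
t 21.52 at [ 405.9 -213.5   99.4] shift [-0.1 -0.  39.4] rot [ 0.    -0.002 -0.   ] F [-0.2  0.2  0.2] q6 -1.8
yellow 104 [ 402.7 -214.5   46. ] [42.3 46.6 48.3]
face ctr (array([ 401.8 , -214.89]), 733.5625)
```

View pics/prou.png

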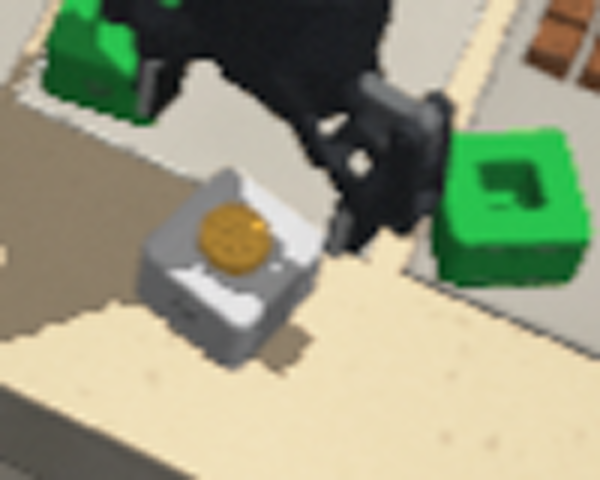

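The die is proud and upright at crop (235,238), with its face at about 48 mm and the block flat. I refine its centre relative to the TCP before gripping.

```bash
cat >> h.py <<'E'
def face(z,c,zt,half=25):
    "circle of 30 mm at height zt; side wall only smears it towards the camera, so use far edge and both flanks"
    I=rectify(z,c,zt,half);h=cv2.cvtColor(I,cv2.COLOR_BGR2HSV)
    m=big((h[...,1]>110)&(h[...,0]>13)&(h[...,0]<32));P=np.argwhere(m)[:,::-1]/4-half+np.array(c)
    cam=(-z["R"].T@z["t"])[:2];a=P.mean(0)-cam;a/=np.linalg.norm(a);b=np.array([-a[1],a[0]])
    far=np.percentile(P@a,99.8);l,r=np.percentile(P@b,[.2,99.8]);n=np.percentile(P@a,.2)
    return ((far-15)*a+(l+r)/2*b).round(2),"width",round(r-l,1),"length",round(far-n,1)
E
python3 - <<'E'
from h import *
for k in("scene","top"):
    p,d,K,R,t=snap(k);z=dict(p=p,d=d,K=K,R=R,t=t);s=env.read_state();c=s["tcp_pos"]
    print(k,c,face(z,(403,-214),48))
    W=cloud(d,K,R,t)
    m=(abs(W[...,0]-403)<42)&(abs(W[...,1]+214)<42)&(W[...,2]>32)&(W[...,2]<55)
    print(m.sum(),rect(W[m][:,:2]) if m.sum()>5 else 0)
z=dict(np.load("scene0.npz"));print("initial",face(z,(405,-218),38))
W=cloud(z["d"],z["K"],z["R"],z["t"]);m=(abs(W[...,0]-403)<42)&(abs(W[...,1]+218)<42)&(W[...,2]>32)&(W[...,2]<55);print(rect(W[m][:,:2]))
E
```

```text
scene [ 405.94990324 -213.57154771   99.4675131 ] (array([ 402.98, -214.9 ]), 'width', np.float64(28.0), 'length', np.float64(32.5))
502 (array([ 405.8, -215.7]), array([56.4, 61.1]), 74.4)
top [ 406.02715018 -213.62562636   99.63298863] (array([ 399.55, -202.21]), 'width', np.float64(12.2), 'length', np.float64(14.1))
116 (array([ 406.7, -207.3]), array([49.7, 59.3]), 74.9)
initial (array([ 402.74, -219.85]), 'width', np.float64(27.0), 'length', np.float64(27.4))
(array([ 404. , -220.6]), array([56.6, 62.6]), 77.8)
```

```bash
echo '[[0.7, 0, 0, 0, 0, 0.12], [0.7, 0, 0, 0, 0, 0.24], [0.7, 0, 0, 0, 0, 0.36], [0.7, 0, 0, 0, 0, 0.48], [0.7, 0, 0, 0, 0, 0.6], [0.7, 0, 0, 0, 0, 0.72], [0.7, 0, 0, 0, 0, 0.84], [0.7, 0, 0, 0, 0, 0.96], [0.7, 0, 0, 0, 0, 1.08], [0.7, 0, 0, 0, 0, 1.2]]' | python3 -m creep 0.6|sed -n '2,3p;5p'
echo '[[0, 0, 0, 0, 0, 0.12], [0, 0, 0, 0, 0, 0.24], [0, 0, 0, 0, 0, 0.371], [0, 0, 0, 0, 0, 0.371], [0, 0, 0, 0, 0, 0.371], [0, 0, 0, 0, 0, 0.371], [0, 0, 0, 0, 0, 0.371], [0, 0, 0, 0, 0, 0.371]]' | python3 -m creep|sed -n '2,3p;5p'
python3 -c "
from h import *
go(405.3,-213.4,60,163.8)"
```

```text
tcp_pos: [405.5, -213.5, 99.9]
eef_rot: [-2.128, -2.31, 0.0]
gripper_width: 0.597
tcp_pos: [405.5, -213.5, 100.0]
eef_rot: [-2.511, -1.887, -0.0]
gripper_width: 0.602
t 23.12 at [ 405.5 -213.5  100. ] shift [ 0.  -0.2 40. ] rot [-0.    -0.     0.001] F [ 0.1 -0.6  0.2] q6 -0.23
```

```bash
echo '[[0, 0, 10, 0, 0, 0], [0, 0, 20, 0, 0, 0], [0, 0, 28, 0, 0, 0], [0, 0, 34, 0, 0, 0], [0, 0, 38, 0, 0, 0], [0, 0, 40, 0, 0, 0], [0, 0, 40, 0, 0, 0], [0, 0, 40, 0, 0, 0], [0, 0, 40, 0, 0, 0]]' | python3 -m creep|sed -n '2p;4,6p'
echo '[[0, 0, 0, 0, 0, 0], [0, 0, 0, 0, 0, 0], [0, 0, 0, 0, 0, 0], [0, 0, 0, 0, 0, 0], [0, 0, 0, 0, 0, 0], [0, 0, 0, 0, 0, 0], [0, 0, 0, 0, 0, 0], [0, 0, 0, 0, 0, 0]]' | python3 -m creep 0 25|sed -n '2p;4,6p'
```

```text
tcp_pos: [405.8, -213.7, 60.4]
ft_force: [-0.8, 0.0, -0.0]
gripper_width: 0.598
grip_force: 0.0
tcp_pos: [404.7, -213.2, 60.1]
ft_force: [-5.7, 0.9, 5.5]
gripper_width: 0.334
grip_force: 24.6
```

```bash
echo '[[0, 0, -2, 0, 0, 0], [0, 0, -5, 0, 0, 0], [0, 0, -9, 0, 0, 0], [0, 0, -14, 0, 0, 0], [0, 0, -20, 0, 0, 0], [0, 0, -28, 0, 0, 0], [0, 0, -38, 0, 0, 0], [0, 0, -50, 0, 0, 0], [0, 0, -50, 0, 0, 0], [0, 0, -50, 0, 0, 0]]' | python3 -m creep|sed -n '2p;4,6p'
python3 - <<'E'
from h import *
p,d,K,R,t=snap("scene");s=env.read_state();c=s["tcp_pos"];W=cloud(d,K,R,t)
h=cv2.cvtColor(p,cv2.COLOR_BGR2HSV);yl=(h[...,1]>110)&(h[...,0]>13)&(h[...,0]<32)&(np.hypot(*(W[...,:2]-c[:2]).transpose(2,0,1))<30)&(W[...,2]>60)
print("die",c.round(1),yl.sum(),W[yl].mean(0).round(1),np.percentile(W[yl][:,2],[2,98]).round(1) if yl.sum() else 0)
m=(abs(W[...,0]-404)<42)&(abs(W[...,1]+214)<42)&(W[...,2]>15)&(W[...,2]<50)
print("block",m.sum(),rect(W[m][:,:2]),np.percentile(W[m][:,2],[50,90]).round(1))
go(404,-213,130,163.8)
go(556,395,130,163.8)
E
```

```text
tcp_pos: [406.8, -214.2, 111.4]
ft_force: [0.0, 0.1, -1.7]
gripper_width: 0.327
grip_force: 25.4
die [ 406.1 -213.8  110.6] 69 [ 403.6 -223.9   96.8] [ 74.3 139. ]
block 503 (array([ 406.5, -215.6]), array([56.3, 62. ]), 74.5) [37.4 40.2]
t 25.42 at [ 406.1 -213.8  110.6] shift [  0.2  -2.2 -19.4] rot [ 0.002  0.    -0.   ] F [-0.6  0.4 -1.1] q6 -0.23
t 25.42 at [ 406.1 -213.8  110.6] shift [626.4 -26.1 -19.7] rot [ 0.002  0.    -0.   ] F [-0.6  0.4 -1.1] q6 -0.23
```

The die is held and the block stayed flat. I carry the die towards the rack and refine the socket position from the rack's other dies.

```bash
echo '[[15, 0, -10, 0, 0, 0], [50, -2, -20, 0, 0, 0], [85, -4, -20, 0, 0, 0], [120, -5, -20, 0, 0, 0], [155, -6, -20, 0, 0, 0], [190, -8, -20, 0, 0, 0], [225, -9, -20, 0, 0, 0], [260, -11, -20, 0, 0, 0], [290, -12, -20, 0, 0, 0], [310, -13, -20, 0, 0, 0]]' | python3 -m creep|sed -n '2p;4,6p'
echo '[[15, 0, 0, 0, 0, 0], [45, -2, 0, 0, 0, 0], [80, -4, 0, 0, 0, 0], [115, -5, 0, 0, 0, 0], [150, -6, 0, 0, 0, 0], [185, -8, 0, 0, 0, 0], [220, -9, 0, 0, 0, 0], [255, -11, 0, 0, 0, 0], [285, -12, 0, 0, 0, 0], [300, -13, 0, 0, 0, 0]]' | python3 -m creep|sed -n '2p;4,6p'
python3 - <<'E'
from h import *
go(554.7,396.6,100,163.8)
for k in("top","scene"):
    z=dict(np.load(k+"0.npz"));W=cloud(z["d"],z["K"],z["R"],z["t"])
    for c in((548,353),(541,310.5)):
        m=(np.hypot(W[...,0]-c[0],W[...,1]-c[1])<24)&(W[...,2]>29.5)&(W[...,2]<40);print(k,"die cloud",m.sum(),W[m].mean(0).round(1),end=" ")
        I=rectify(z,c,34,21);h=cv2.cvtColor(I,cv2.COLOR_BGR2HSV);b=big((h[...,1]>175)&(h[...,2]>90));P=np.argwhere(b)[:,::-1]/4-21+np.array(c)
        print("sat",rect(P),cv2.minEnclosingCircle(np.float32(P)))
    c=np.array((549,352.));I=rectify(z,c,24,85);h=cv2.cvtColor(I,cv2.COLOR_BGR2HSV);g=cv2.medianBlur(cv2.cvtColor(I,cv2.COLOR_BGR2GRAY),5)
    s=h[...,1];v=h[...,2];print("hsv wood",h[340+4*27,340+4*5*1],"table",h[340,340+4*50])
    C=cv2.HoughCircles(g,cv2.HOUGH_GRADIENT,1.5,100,param1=60,param2=15,minRadius=54,maxRadius=74)
    if C is not None:
        for x,y,r in C[0][:6]: print("  circ",(np.array([x,y])/4-85+c).round(1),r/4)
    np.save(k+"_r.npy",I)
a,b=[cv2.cvtColor(np.load(k+"_r.npy"),cv2.COLOR_BGR2GRAY)[200:500,200:480].astype(np.float32) for k in("top","scene")]
g=lambda x:cv2.magnitude(cv2.Sobel(cv2.GaussianBlur(x,(0,0),4),-1,1,0),cv2.Sobel(cv2.GaussianBlur(x,(0,0),4),-1,0,1))
w=cv2.createHanningWindow(a.shape[::-1],cv2.CV_32F);(dx,dy),r=cv2.phaseCorrelate(g(a),g(b),w);print("scene-top mm",dx/4,dy/4,r)
E
```

```text
tcp_pos: [480.1, 90.5, 129.6]
ft_force: [0.1, 0.6, -0.9]
gripper_width: 0.331
grip_force: 25.4
tcp_pos: [551.3, 383.3, 128.9]
ft_force: [-0.6, -0.4, -1.7]
gripper_width: 0.333
grip_force: 25.4
t 27.08 at [551.3 383.3 128.9] shift [13.7 -0.5 28.9] rot [ 0.    -0.002  0.002] F [-0.6 -0.4 -1.7] q6 0.87
top die cloud 77 [548.8 353.8  33.2] sat (array([550., 352.]), array([34.3, 32. ]), 70.8) ((550.3812255859375, 351.68072509765625), 17.485471725463867)
top die cloud 72 [541.  311.7  33.5] sat (array([542.2, 309.7]), array([34.2, 32.1]), 79.4) ((542.3515014648438, 309.83172607421875), 17.348896026611328)
hsv wood [ 18 160 177] table [ 18  96 175]
scene die cloud 55 [548.3 348.6  33.5] sat (array([544.8, 344.1]), array([27.5, 31.3]), 77.6) ((546.2626342773438, 345.2557373046875), 17.351850509643555)
scene die cloud 56 [541.9 305.8  33.7] sat (array([536.8, 303.1]), array([30.4, 27.1]), 76.0) ((538.8670043945312, 303.21868896484375), 17.775875091552734)
hsv wood [ 18 131 189] table [ 18  70 179]
  circ [616.4 393.6] 17.4375
  circ [612.7 339.2] 15.3375
  circ [495.3 387.6] 16.575
  circ [539.9 307.3] 14.1
  circ [516.7 336.2] 14.1
  circ [527.6 374.4] 18.2625
scene-top mm 1.0335814704900272 -2.226916396437204 0.06506437051075477
```

```bash
echo '[[5, -0.5, 15, 0, 0, 0], [12.3, -1, 30, 0, 0, 0], [12.3, -1, 45, 0, 0, 0], [12.3, -1, 54, 0, 0, 0], [12.3, -1, 54, 0, 0, 0], [12.3, -1, 54, 0, 0, 0], [12.3, -1, 54, 0, 0, 0], [12.3, -1, 54, 0, 0, 0], [12.3, -1, 54, 0, 0, 0], [12.3, -1, 54, 0, 0, 0]]' | python3 -m creep|sed -n '2p;4,6p'
python3 - <<'E'
from h import *
from scipy.optimize import least_squares
go(555,395.3,75,163.8)
for k in("scene","top"):
    for i in range(2):
        p,d,K,R,t=snap(k);s=env.read_state();c=s["tcp_pos"];W=cloud(d,K,R,t)
        h=cv2.cvtColor(p,cv2.COLOR_BGR2HSV)
        m=(h[...,1]>130)&(h[...,0]>13)&(h[...,0]<32)&(np.hypot(*(W[...,:2]-c[:2]).transpose(2,0,1))<24)&(W[...,2]>c[2]-34)&(W[...,2]<c[2]+5)
        P=W[m]
        if len(P)<8: print(k,len(P));continue
        f=least_squares(lambda q:np.hypot(P[:,0]-q[0],P[:,1]-q[1])-15,c[:2],loss="soft_l1");
        print(k,len(P),c.round(1),"zrange",np.percentile(P[:,2],[5,95]).round(1),"mean",P.mean(0).round(1),"cyl",f.x.round(1))
    # rack region visible now
    m=(abs(W[...,0]-549)<90)&(abs(W[...,1]-353)<90)&(W[...,2]>19)&(W[...,2]<28.5)&(h[...,1]>100);P=W[m]
    print(k,"rack",len(P),rect(P[:,:2]))
    np.savez(k+"_held.npz",p=p,d=d,K=K,R=R,t=t)
E
```

```text
tcp_pos: [553.7, 391.6, 77.0]
ft_force: [-0.2, -0.4, -2.0]
gripper_width: 0.333
grip_force: 25.4
t 27.92 at [553.7 391.6  77. ] shift [3.9 0.2 2. ] rot [ 0.001 -0.001 -0.   ] F [-0.2 -0.4 -2. ] q6 0.88
scene 73 [553.6 391.6  76.9] zrange [45.  66.4] mean [553.1 383.6  58.9] cyl [554.8 390.8]
scene 72 [553.5 391.6  76.7] zrange [45.2 66.9] mean [553.1 383.8  59.1] cyl [554.4 390.9]
scene rack 296 (array([561.9, 340. ]), array([138.5, 107.5]), 67.8)
top 78 [553.5 391.6  76.5] zrange [47.8 65.7] mean [552.7 388.8  60.7] cyl [555.7 395.2]
top 79 [553.4 391.6  76.4] zrange [51.4 67.2] mean [553.2 388.8  61.4] cyl [555.2 396. ]
top rack 392 (array([574.8, 343.5]), array([125.5, 106.6]), 79.7)
```

```bash
echo '[[3.8, 1.6, 5, 0, 0, 0], [3.8, 1.6, 9, 0, 0, 0], [3.8, 1.6, 12, 0, 0, 0], [3.8, 1.6, 13, 0, 0, 0], [3.8, 1.6, 13, 0, 0, 0], [3.8, 1.6, 13, 0, 0, 0], [3.8, 1.6, 13, 0, 0, 0], [3.8, 1.6, 13, 0, 0, 0]]' | python3 -m creep|sed -n '2p;4,6p'
echo '[[0, 0, 0.5, 0, 0, 0], [0, 0, 1, 0, 0, 0], [0, 0, 1, 0, 0, 0], [0, 0, 1, 0, 0, 0]]' | python3 -m creep|sed -n '2p;4p'
```

```text
tcp_pos: [556.1, 394.8, 63.4]
ft_force: [-0.4, -0.5, -0.2]
gripper_width: 0.334
grip_force: 25.4
tcp_pos: [555.9, 394.8, 62.1]
ft_force: [-0.2, 0.6, -1.0]
```

```bash
echo '[[0, 0, 0.5, 0, 0, 0], [0, 0, 1, 0, 0, 0], [0, 0, 1, 0, 0, 0], [0, 0, 1, 0, 0, 0]]' | python3 -m creep|sed -n '2p;4p'
```

```text
tcp_pos: [555.9, 394.8, 61.1]
ft_force: [-0.3, -0.0, -1.1]
```

```bash
echo '[[0, 0, 0.5, 0, 0, 0], [0, 0, 1, 0, 0, 0], [0, 0, 1, 0, 0, 0], [0, 0, 1, 0, 0, 0]]' | python3 -m creep|sed -n '2p;4p'
```

```text
tcp_pos: [555.9, 394.8, 60.1]
ft_force: [-0.7, -0.2, 0.1]
```

```bash
echo '[[0, 0, 0.5, 0, 0, 0], [0, 0, 1, 0, 0, 0], [0, 0, 1, 0, 0, 0], [0, 0, 1, 0, 0, 0]]' | python3 -m creep|sed -n '2p;4p'
```

```text
tcp_pos: [555.9, 394.8, 59.0]
ft_force: [-1.1, 0.3, -1.4]
```

```bash
echo '[[0, 0, 0.5, 0, 0, 0], [0, 0, 1, 0, 0, 0], [0, 0, 1, 0, 0, 0], [0, 0, 1, 0, 0, 0]]' | python3 -m creep|sed -n '2p;4p'
```

```text
tcp_pos: [555.9, 394.8, 58.0]
ft_force: [-0.6, -0.3, -2.1]
```

```bash
echo '[[0, 0, 0.5, 0, 0, 0], [0, 0, 1, 0, 0, 0], [0, 0, 1, 0, 0, 0], [0, 0, 1, 0, 0, 0]]' | python3 -m creep|sed -n '2p;4p'
```

```text
tcp_pos: [555.9, 394.8, 57.1]
ft_force: [-1.5, 0.1, -0.7]
```

```bash
echo '[[0, 0, 0.5, 0, 0, 0], [0, 0, 1, 0, 0, 0], [0, 0, 1, 0, 0, 0], [0, 0, 1, 0, 0, 0]]' | python3 -m creep; python3 -c "
from h import *
s=env.read_state();print(s['torque'])"
```

```text
clock: 31.12
tcp_pos: [555.9, 394.8, 56.1]
eef_rot: [-2.512, -1.886, 0.0]
ft_force: [-1.3, -0.2, -0.4]
gripper_width: 0.33
grip_force: 25.4
[ 0.0527333   0.14302282 -0.00458585]
```

The foot is about 4 mm inside the socket, with a slight side push towards -x. I nudge that way and go on.

```bash
echo '[[-0.1, -0.4, 0.5, 0, 0, 0], [-0.1, -0.4, 1, 0, 0, 0], [-0.1, -0.4, 1.5, 0, 0, 0], [-0.1, -0.4, 2, 0, 0, 0], [-0.1, -0.4, 2, 0, 0, 0]]' | python3 -m creep|sed -n '2p;4p'
```

```text
tcp_pos: [555.6, 394.7, 54.0]
ft_force: [1.1, 0.1, -1.2]
```

```bash
echo '[[0, 0, 0.5, 0, 0, 0], [0, 0, 1, 0, 0, 0], [0, 0, 1.5, 0, 0, 0], [0, 0, 2, 0, 0, 0], [0, 0, 2, 0, 0, 0]]' | python3 -m creep|sed -n '2p;4p'
```

```text
tcp_pos: [555.5, 394.8, 52.0]
ft_force: [-0.7, 0.4, -1.5]
```

```bash
echo '[[0, 0, 0.5, 0, 0, 0], [0, 0, 1, 0, 0, 0], [0, 0, 1.5, 0, 0, 0], [0, 0, 2, 0, 0, 0], [0, 0, 2, 0, 0, 0]]' | python3 -m creep|sed -n '2p;4p'
```

```text
tcp_pos: [555.5, 394.7, 50.0]
ft_force: [0.3, -0.7, -1.0]
```

```bash
echo '[[0, 0, 0.5, 0, 0, 0], [0, 0, 1, 0, 0, 0], [0, 0, 1.5, 0, 0, 0], [0, 0, 1.5, 0, 0, 0]]' | python3 -m creep|sed -n '2p;4p'
```

```text
tcp_pos: [555.7, 394.9, 49.0]
ft_force: [-0.5, -0.2, 1.1]
```

```bash
echo '[[0, 0, 0.5, 0, 0, 0], [0, 0, 0.5, 0, 0, 0], [0, 0, 0.5, 0, 0, 0]]' | python3 -m creep|sed -n '2p;4p'
```

```text
tcp_pos: [555.7, 395.0, 48.8]
ft_force: [0.1, -0.8, 4.8]
```

```bash
echo '[[0, 0, 0.5, 0, 0, 0], [0, 0, 0.5, 0, 0, 0], [0, 0, 0.5, 0, 0, 0]]' | python3 -m creep|sed -n '2p;4p'
```

```text
tcp_pos: [555.8, 395.1, 48.7]
ft_force: [-0.9, 0.3, 6.7]
```

```bash
echo '[[0, 0, 0.5, 0, 0, 0], [0, 0, 0.5, 0, 0, 0], [0, 0, 0.5, 0, 0, 0]]' | python3 -m creep|sed -n '2p;4,6p';  python3 -c "
from h import *
s=env.read_state();print(s['torque'])"
```

```text
tcp_pos: [555.8, 395.1, 48.6]
ft_force: [-2.0, -1.0, 8.2]
gripper_width: 0.334
grip_force: 26.1
[-0.07660488  0.46487344 -0.00087533]
```

```bash
echo '[[0, 0, -0.5, 0, 0, 0], [0, 0, -1, 0, 0, 0], [0, 0, -1.4, 0, 0, 0], [0, 0, -1.4, 0, 0, 0]]' | python3 -m creep|sed -n '2p;4p'
echo '[[0, 0, 0, 0, 0, 0], [0, 0, 0, 0, 0, 0], [0, 0, 0, 0, 0, 0], [0, 0, 0, 0, 0, 0], [0, 0, 0, 0, 0, 0]]' | python3 -m creep 0.5|sed -n '2p;4,6p'
echo '[[0, 0, -5, 0, 0, 0], [0, 0, -15, 0, 0, 0], [0, 0, -30, 0, 0, 0], [0, 0, -60, 0, 0, 0], [0, 0, -90, 0, 0, 0], [0, 0, -110, 0, 0, 0], [0, 0, -110, 0, 0, 0], [0, 0, -110, 0, 0, 0]]' | python3 -m creep 0.7|sed -n '2p;4,6p'
python3 - <<'E'
from h import *
for k in("top","scene"):
    p,d,K,R,t=snap(k);W=cloud(d,K,R,t);h=cv2.cvtColor(p,cv2.COLOR_BGR2HSV);np.savez(k+"_end.npz",p=p,d=d,K=K,R=R,t=t)
    for c in((555.6,394.8),(548,352.5),(540.2,310)):
        m=(np.hypot(W[...,0]-c[0]-(0 if k=="scene" else 1),W[...,1]-c[1]+(2 if k=="scene" else -1))<11)&(W[...,2]<60)&(W[...,2]>0)
        P=W[m];print(k,c,len(P),np.median(P[:,2]).round(1) if len(P) else 0,end="")
        if len(P)>6:
            A=np.c_[P[:,:2]-P[:,:2].mean(0),np.ones(len(P))];q=np.linalg.lstsq(A,P[:,2],rcond=None)[0];print(" plane z",q[2].round(1),"tilt",q[:2].round(3),end="")
        m=(np.hypot(W[...,0]-c[0],W[...,1]-c[1])<22)&(W[...,2]>29.5)&(W[...,2]<60);print(" proud ctr",m.sum(),W[m].mean(0).round(1) if m.any() else 0)
E
```

```text
tcp_pos: [555.7, 394.9, 48.8]
ft_force: [-0.4, 0.2, 4.9]
tcp_pos: [555.5, 394.7, 48.1]
ft_force: [-0.5, -0.6, -0.8]
gripper_width: 0.501
grip_force: 0.0
tcp_pos: [556.2, 395.2, 161.0]
ft_force: [0.0, -0.5, -0.5]
gripper_width: 0.696
grip_force: 0.0
top (555.6, 394.8) 40 32.8 plane z 32.9 tilt [0.038 0.009] proud ctr 71 [557.5 395.8  33.4]
top (548, 352.5) 38 32.8 plane z 32.9 tilt [-0.035 -0.056] proud ctr 71 [548.5 354.2  33.4]
top (540.2, 310) 41 32.9 plane z 32.7 tilt [0.028 0.081] proud ctr 71 [541.5 311.5  33. ]
scene (555.6, 394.8) 28 33.6 plane z 32.2 tilt [ 0.337 -0.265] proud ctr 53 [557.9 390.3  33.9]
scene (548, 352.5) 22 33.9 plane z 33.2 tilt [ 0.296 -0.061] proud ctr 52 [549.4 348.3  33.8]
scene (540.2, 310) 27 34.2 plane z 33.5 tilt [ 0.031 -0.111] proud ctr 57 [541.3 305.7  33.7]
```

Run:
```python
from h import *
ok=True
for k in("top","scene"):
    z=np.load(k+"_end.npz");W=cloud(z["d"],z["K"],z["R"],z["t"])
    m=(abs(W[...,0]-406)<42)&(abs(W[...,1]+214)<42)&(W[...,2]>15)&(W[...,2]<55);r=rect(W[m][:,:2]);zm=np.median(W[m][:,2]);print(k,r,zm);ok&=34<zm<41
s=env.read_state();print(s["clock"],s["ft_force"].round(1))
if ok: print(env.hand_in())
```

```text
top (array([ 405.8, -210.8]), array([56.4, 60.5]), 74.3) 37.31797705844296
scene (array([ 406.3, -215.4]), array([56.8, 61.8]), 73.9) 37.742407459151465
34.9667 [0.5 0.2 0.5]
the job is handed in; nothing more can be done
None
```

I handed the job in at 35 s of the 72 s allowed: the die reads level with its neighbours in the rack's +y socket and the block stands flat on the worktop, but the hand-in returned no verdict.

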